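Find the rocking cover plate and hold it down for tacking

TASK

One of the four identical aluminium cover plates in the blue frame does not sit properly: press on them to find the one that rocks or gives, then press that one down at its middle until it lies flat on its seat, and finish while still holding it down there with the fingertips, ready to be tacked. Only touch and press the plates: do not lift or pry any of them out, and leave the nut, ring, bolt and the things around the frame where they are.

Things in the scene. Friction and masses are not known exactly. Their poses are not given: they have to be found in the camera images.
- frame: Blue frame fixed on the bench, 240 mm (y) by 292 mm (x from -120 to +172 mm), 42 mm high, wide rim on +x. Origin on the bench, midway between the four pockets, whose centres lie at x, y = +-56 mm. Turned up to 0.4 rad. Plate tops stand 2 to 6 mm above it; pockets differ in depth, so height alone does not tell the loose plate.
- cover_1: One of four identical square aluminium plates, 80 x 80 x 10 mm, 0.14 to 0.23 kg, orange dot at the middle, dark rivet near each corner, lying loosely in an 84 mm pocket of the blue frame. Origin: centre of its underside, z up; sides parallel to the frame's x and y. Which number lies in which pocket, and which plate is loose, change every time.
- cover_2: One of four identical square aluminium plates, 80 x 80 x 10 mm, 0.14 to 0.23 kg, orange dot at the middle, dark rivet near each corner, lying loosely in an 84 mm pocket of the blue frame. Origin: centre of its underside, z up; sides parallel to the frame's x and y. Which number lies in which pocket, and which plate is loose, change every time.
- cover_3: One of four identical square aluminium plates, 80 x 80 x 10 mm, 0.14 to 0.23 kg, orange dot at the middle, dark rivet near each corner, lying loosely in an 84 mm pocket of the blue frame. Origin: centre of its underside, z up; sides parallel to the frame's x and y. Which number lies in which pocket, and which plate is loose, change every time.
- cover_4: One of four identical square aluminium plates, 80 x 80 x 10 mm, 0.14 to 0.23 kg, orange dot at the middle, dark rivet near each corner, lying loosely in an 84 mm pocket of the blue frame. Origin: centre of its underside, z up; sides parallel to the frame's x and y. Which number lies in which pocket, and which plate is loose, change every time.
- pad (a joint): Hidden spring pad, 12 mm wide, under the middle of the loose plate (place not given), m. 0 = up: the plate balances on it 5 mm over its seat and rocks at 1 N near an edge (sinks about 3 mm at 30 mm from the middle). 0.005 = plate flat on its seat. Pressed at the middle it starts to sink at 5 N, lies flat at 12 N, springs up if released. Sound plates do not give.
- nut: Brass hex nut, 25 mm across, 16 mm high, standing on the frame between the four plates. Leave alone. Origin: underside centre.
- clamp_ring: Steel clamp ring, 42 mm across, 14 mm high, on the frame's wide rim. Leave alone. Origin: underside centre.
- bolt: Bolt standing on its head, 44 mm high, head 30 mm across, on the frame's wide rim. Leave alone. Origin: underside centre.
- flange: Copper-brown flange ring lying on the bench, 150 mm across, 14 mm high. Leave alone. Origin: underside centre.
- hammer: Hammer with a wooden handle lying on the bench. Leave alone.
- brush: Wooden-handled brush lying on the bench. Leave alone.
- spray_can: Upright spray can, 64 mm across, 170 mm high. Leave alone. Origin: underside centre.
Things that resemble listed ones, but are neither listed nor needed, are in the scene too. What is shaped like the cover_3 but purple is not meant.

How it is judged:
By the outcome, as a careful person would: the job done as asked, in the order asked, and still so for the second after the job is handed in, while the arm keeps its last pose, push and grip.
It also fails if it takes over 64 s, if anything falls off the work surface, if the arm or the gripper's body presses on something with over 40 N, if the wrist force passes 120 N, or if a joint passes its speed limit or range.

ROBOT

A 6-joint arm with a two-finger parallel gripper is mounted at the origin on the work surface. World frame = base frame: x ahead of the robot, y to its left, z up, the work surface at z = 0. Lengths are in mm, angles in rad, forces in N, time in s.
With the tool pointing down it reaches from about 350 to 775 mm from the base axis. Payload 7.3 kg.
Tool frame: the origin (TCP) lies midway between the tips of the shut fingers; the grasp point (between the pads) lies 19 mm behind it; z points along the fingers, x is the direction in which the jaws open and shut, and the axes are right-handed (so a half turn about z gives the same grasp; the last joint's range is limited). The gripper opens to 92 mm and grips with 3 to 60 N. Pads are 19 mm wide; open, the fingers measure 130 mm over their backs; the gripper's body (75 mm by 190 mm) begins 47 mm behind the grasp point.
Start: joints at [-1.272, 0.342, 1.524, -0, 1.275, -0.146], TCP at [225.92, -473.925, 226.741] pointing down, gripper open.
Joint ranges: [-2.53, 2.53], [-0.77, 2.02], [0.04, 2.7], [-1, 4.14], [0.28, 2.66], [-3.11, 3.11]. Speed limits (rad/s): [2.57, 2.57, 3.14, 3.14, 3.14, 3.14].

INTERFACE

Orientations are given as [roll, pitch, yaw] about the fixed x, y, z axes, in that order (R = Rz(yaw) Ry(pitch) Rx(roll)).
In Python, from plant import bot gives the robot as it stands.
- The arm moves only by the shell command python3 -m pendant 'ROWS' [OPENING]. ROWS is JSON, a list of rows, each an object with "linear": the shift along the world's x, y, z in mm, a list of three; "twist": the turn about the world's z in degrees. In form: [{"linear": [x, y, z], "twist": twist}, ...]. A call has 1 to 20 rows; each row is the pose to reach, as a shift and turn from the pose commanded when the call began; what a row does not reach only later rows make up. A row lasts 1/8 s, in which the tool goes at most 62.5 mm and 10.7 degrees, less where a joint would pass 70% of its speed; a pose out of reach is approached as far as the arm can. A call with a gripper value outside its range is refused whole. OPENING is the closure in counts, from 0 (fully open) to 255 (shut), set as the call begins (- or left out, the last holds). The fingers move at their own pace and stop on an object; the grip force is fixed at half the most. Time passes only in rows, so rows that repeat a pose let the fingers close. It gives the time, the measured TCP pose, the force and the opening at its end, in the units of the state.
- bot.get_obs(): the state, without advancing time (a new reading comes with each control period).
- bot.capture(name): name is "side" or "top"; returns a dict with "frame" (480x640x3 uint8, blue, green, red), "z_map" (480x640 float32, mm along the optical axis (not along the pixel's ray), 0 where there is no reading), "fx", "fy", "cx", "cy" (pixels), "rvec" (rotation vector, rad) and "tvec" (3), from world to camera coordinates, as OpenCV has them. Camera axes: x right, y down, z forward; pixel columns grow to the right and rows downward; lengths in mm; the calibration is good to about 2 mm. A picture is of the moment at which its call begins.
- bot.close_job(): hands the job in, once; it reports no verdict.
The state is a dict: "time": time; "joint_positions": joint angles; "dq": joint speeds; "tau": joint torques, N m; "tool_pos": TCP position; "tcp_rot": TCP orientation; "contact_force": force on the tool from outside, world axes, zero at the start; "moment": the same for the moment, N m; "grip_width": finger opening in mm.
Only numpy, scipy, OpenCV 4.12 (cv2) and the standard library are available. Lean on these libraries where they do the work, as an engineer would, in place of code of your own. Each camera call takes 0.05 s, during which the arm holds its last target. There are 200 camera calls.

## Working session

There is one attempt and no reset: what is moved stays moved. The work goes in short steps, Python scripts to look and compute and a shell command to move; the robot and the scene stay as the last step left them, time stands still between calls to the robot, and variables do not carry over. Pictures are saved under pics/ and viewed, about 8 in all and at most 12, crops included, and the job is handed in when it is done.

```bash
mkdir -p pics; ls; python3 - <<'E'
from plant import bot
import cv2,numpy as np,pickle
o=bot.get_obs(); print({k:np.round(v,3).tolist() for k,v in o.items()})
d={n:bot.capture(n) for n in("top","side")}
pickle.dump(d,open("cap0.pkl","wb"))
for n in d:
  cv2.imwrite(f"pics/{n}0.png",d[n]["frame"]); print(n,d[n]["fx"],d[n]["rvec"],d[n]["tvec"])
E
```

```text
pics
{'time': 0.0, 'joint_positions': [-1.272, 0.343, 1.525, -0.0, 1.275, -0.146], 'dq': [-0.0, 0.0, -0.0, -0.001, 0.001, -0.002], 'tau': [-0.001, -43.125, -24.422, 0.072, 0.056, -0.0], 'tool_pos': [225.777, -473.505, 226.056], 'tcp_rot': [-3.141, 0.002, -1.126], 'contact_force': [0.587, 0.28, 0.051], 'moment': [-0.026, -0.047, -0.027], 'grip_width': 91.661}
top 578.5869771163927 [ 2.14815448 -2.16049032  0.15273392] [  -3.45764872  547.17059272 1316.20578351]
side 468.8140637866796 [ 0.4849704  -2.60909572  1.38616804] [507.7172526  162.77730955 984.7412087 ]
```

View pics/top0.png

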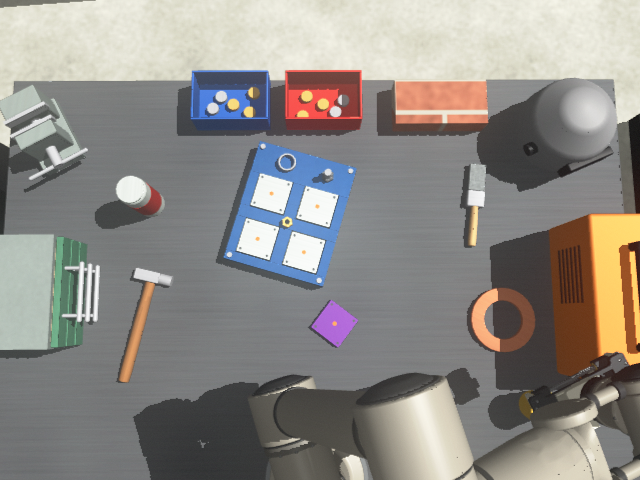

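View pics/side0.png

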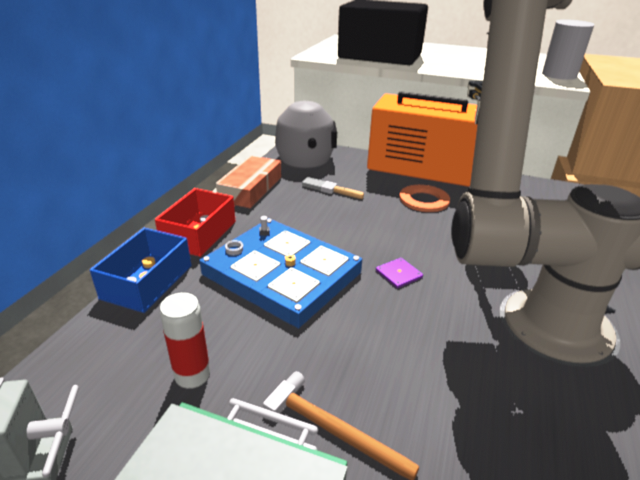

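The top view shows four white plates in the blue frame, with dots near (271,194), (317,207), (258,239) and (304,252). The nut is at (287,222), the ring at (287,162) and the bolt at (327,175). The lookalike is the purple plate at (334,323), outside the frame, so I exclude it. Next I measure the dots and check them in a close crop.

```bash
cat > h.py <<'E'
import cv2,numpy as np
def ray(c,u,v,z):
    R=cv2.Rodrigues(np.array(c["rvec"],float))[0]; t=np.array(c["tvec"],float).ravel()
    o=-R.T@t; d=R.T@np.array([(u-c["cx"])/c["fx"],(v-c["cy"])/c["fy"],1]); return o+d*(z-o[2])/d[2]
def deproj(c,u,v):
    z=c["z_map"][int(round(v)),int(round(u))]; R=cv2.Rodrigues(np.array(c["rvec"],float))[0]
    return R.T@(np.array([(u-c["cx"])/c["fx"]*z,(v-c["cy"])/c["fy"]*z,z])-np.array(c["tvec"],float).ravel())
def blobs(mask,amin=4):
    n,l,s,ce=cv2.connectedComponentsWithStats(mask.astype(np.uint8)); return [(ce[i],s[i,4]) for i in range(1,n) if s[i,4]>=amin]
E
python3 - <<'E'
import pickle,cv2,numpy as np
from h import *
d=pickle.load(open("cap0.pkl","rb"))
for n,(x0,y0,x1,y1) in {"top":(215,135,365,292),"side":(195,215,370,325)}.items():
    c=d[n]; f=c["frame"]; hsv=cv2.cvtColor(f,cv2.COLOR_BGR2HSV)
    sub=hsv[y0:y1,x0:x1]
    white=(sub[...,1]<60)&(sub[...,2]>170)
    for ce,a in blobs(white,100):
        u,v=ce+[x0,y0]
        uu,vv=np.where(white)[::-1]
        print(n,"plate px",np.round([u,v],1),a,"ray z46",np.round(ray(c,u,v,46),1),"depth",np.round(deproj(c,u+4,v+4),1))
    org=(sub[...,0]<20)&(sub[...,1]>60)&(sub[...,2]>150)
    for ce,a in blobs(org,3):
        u,v=ce+[x0,y0]; print(n,"dot",np.round([u,v],1),a,np.round(ray(c,u,v,46),1))
    cv2.imwrite(f"pics/{n}crop.png",cv2.resize(f[y0:y1,x0:x1],None,fx=3.6,fy=3.6,interpolation=cv2.INTER_CUBIC))
E
```

```text
top plate px [271.2 193.2] 1118 ray z46 [648.8 103.2  46. ] depth [638.5  93.6  49.7]
top plate px [317.  206.2] 1124 ray z46 [617.1  -4.   46. ] depth [607.6 -13.3  45.8]
top plate px [257.3 238.5] 1154 ray z46 [541.7 135.1  46. ] depth [532.6 125.9  44.2]
top plate px [303.6 251.9] 1161 ray z46 [509.8  27.6  46. ] depth [500.5  18.4  46.1]
top dot [271.3 193.1] 13 [649.  103.1  46. ]
top dot [316.8 206.1] 14 [617.5  -3.5  46. ]
top dot [257.1 238.5] 15 [541.6 135.4  46. ]
top dot [303.4 251.6] 13 [510.5  28.2  46. ]
side plate px [286.7 243.3] 704 ray z46 [6.171e+02 4.000e-01 4.600e+01] depth [602.   11.4  45.2]
side plate px [324.1 260. ] 805 ray z46 [510.6  30.9  46. ] depth [495.9  45.4  48.6]
side plate px [254.9 265.2] 845 ray z46 [648.4 108.2  46. ] depth [633.7 117.8  45.6]
side plate px [293.4 283.7] 973 ray z46 [542.5 137.   46. ] depth [529.  147.4  47. ]
side dot [202.1 222.1] 90 [856.1  -7.3  46. ]
side dot [195.9 243.5] 51 [817.4  83.1  46. ]
side dot [198.9 253.6] 7 [788.4 116.4  46. ]
side dot [289.  256.7] 3 [590.2  49.2  46. ]
side dot [289.5 261.9] 22 [581.1  67.6  46. ]
side dot [202. 323.] 3 [658.7 312.6  46. ]
```

View pics/topcrop.png

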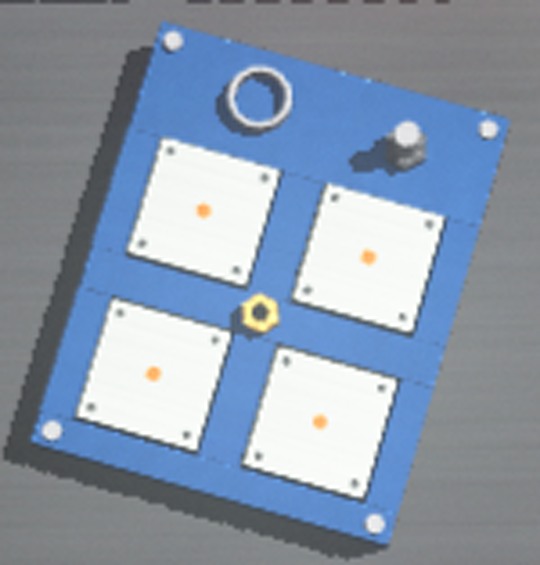

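The crop shows exactly four white plates, each with one dot, at crop pixels (203,211), (368,257), (153,374) and (320,422). They sit on a 112 mm grid as specified, and the frame yaw is about -0.29 rad. I name them by pocket: A(649,105), B(617,-2), C(542,136), D(510.5,29). I'll test each about 26 mm from its middle along the frame's ±y, with the jaws shut and aligned to the frame's x (+48°), starting with D.

```bash
python3 -m pendant '[{"linear":[277,477,-140],"twist":48},{"linear":[277,477,-140],"twist":48},{"linear":[277,477,-140],"twist":48},{"linear":[277,477,-140],"twist":48},{"linear":[277,477,-140],"twist":48},{"linear":[277,477,-140],"twist":48},{"linear":[277,477,-140],"twist":48},{"linear":[277,477,-140],"twist":48},{"linear":[277,477,-140],"twist":48},{"linear":[277,477,-140],"twist":48},{"linear":[277,477,-140],"twist":48},{"linear":[277,477,-140],"twist":48},{"linear":[277,477,-140],"twist":48},{"linear":[277,477,-140],"twist":48},{"linear":[277,477,-140],"twist":48}]' 255; cat > st.py <<'E'
from plant import bot; import numpy as np
o=bot.get_obs(); print(o["time"],np.round(o["tool_pos"],2),np.round(o["tcp_rot"],3),"F",np.round(o["contact_force"],2),"M",np.round(o["moment"],2),"w",round(float(o["grip_width"]),1))
E
python3 st.py; python3 - <<'E'
from plant import bot; import cv2
c=bot.capture("side"); cv2.imwrite("pics/s1.png",cv2.resize(c["frame"][130:340,170:420],None,fx=2.8,fy=2.8))
E
```

```text
time: 1.98
tool_pos: [502.9, 2.6, 86.9]
tcp_rot: [-3.142, -0.0, -0.289]
contact_force: [-0.4, -0.4, -0.3]
grip_width: 0.4
1.975 [502.9    2.63  86.92] [-3.142 -0.    -0.289] F [-0.44 -0.38 -0.27] M [-0.   -0.06 -0.02] w 0.4
```

View pics/s1.png

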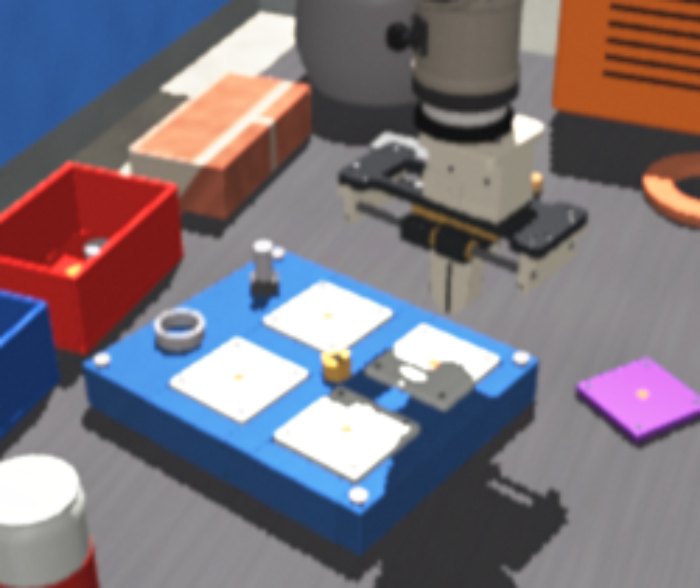

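The tool is over D's outer edge, at crop pixel (455,310), with the jaws aligned to the frame and the body clear of the bolt at (263,265). Next I descend in small steps and read the force.

```bash
python3 -m pendant '[{"linear":[0,0,-18],"twist":0},{"linear":[0,0,-34],"twist":0},{"linear":[0,0,-36],"twist":0},{"linear":[0,0,-36],"twist":0}]' ; for i in 1 2 3; do python3 -m pendant '[{"linear":[0,0,-1],"twist":0},{"linear":[0,0,-1],"twist":0}]' | egrep 'pos|force'; done
```

```text
time: 2.52
tool_pos: [503.1, 3.0, 51.0]
tcp_rot: [-3.142, -0.0, -0.288]
contact_force: [0.8, 0.3, -0.0]
grip_width: 0.5
tool_pos: [503.2, 3.0, 50.2]
contact_force: [0.3, -1.2, 0.2]
tool_pos: [502.9, 3.1, 48.8]
contact_force: [-0.1, -0.3, 0.1]
tool_pos: [502.8, 3.1, 47.6]
contact_force: [-0.0, -1.1, 0.4]
```

```bash
python3 -m pendant '[{"linear":[0,0,-1],"twist":0},{"linear":[0,0,-1],"twist":0}]' | egrep 'pos|force'; python3 -m pendant '[{"linear":[0,0,-1],"twist":0},{"linear":[0,0,-1],"twist":0}]' | egrep 'pos|force'
```

```text
tool_pos: [502.8, 3.1, 46.6]
contact_force: [0.2, -0.0, 0.4]
tool_pos: [503.0, 3.1, 46.5]
contact_force: [-1.9, 0.2, 8.5]
```

```bash
python3 -m pendant '[{"linear":[0,0,-1],"twist":0},{"linear":[0,0,-1],"twist":0}]' | egrep 'pos|force'
```

```text
tool_pos: [503.0, 3.1, 46.4]
contact_force: [-5.2, 0.8, 17.5]
```

D is rigid at its edge: hard contact at 46.5 mm, and about 9 N more per commanded mm. Next is C, at its outer edge.

```bash
python3 -m pendant '[{"linear":[0,0,22],"twist":0},{"linear":[16,55,24],"twist":0},{"linear":[32,108,24],"twist":0},{"linear":[46,158,24],"twist":0},{"linear":[46,158,24],"twist":0},{"linear":[46,158,5],"twist":0},{"linear":[46,158,5],"twist":0},{"linear":[46,158,5],"twist":0}]'; python3 -m pendant '[{"linear":[0,0,-1],"twist":0},{"linear":[0,0,-1],"twist":0}]' | egrep 'pos|force'; python3 -m pendant '[{"linear":[0,0,-1],"twist":0},{"linear":[0,0,-1],"twist":0}]' | egrep 'pos|force';python3 -m pendant '[{"linear":[0,0,-1],"twist":0},{"linear":[0,0,-1],"twist":0}]' | egrep 'pos|force'
```

```text
time: 5.03
tool_pos: [549.0, 160.4, 50.1]
tcp_rot: [3.142, -0.0, -0.289]
contact_force: [0.7, 0.4, 0.1]
grip_width: 0.5
tool_pos: [549.1, 160.9, 49.2]
contact_force: [0.1, 0.4, 0.0]
tool_pos: [548.9, 161.1, 47.7]
contact_force: [-0.4, -0.1, -0.1]
tool_pos: [549.0, 161.2, 46.8]
contact_force: [1.1, -0.3, 1.4]
```

```bash
python3 -m pendant '[{"linear":[0,0,-1],"twist":0},{"linear":[0,0,-1],"twist":0}]' | egrep 'pos|force'; python3 -m pendant '[{"linear":[0,0,-1],"twist":0},{"linear":[0,0,-1],"twist":0}]' | egrep 'pos|force'
```

```text
tool_pos: [549.0, 161.2, 45.8]
contact_force: [0.0, 0.6, 1.3]
tool_pos: [549.2, 161.3, 45.0]
contact_force: [0.6, 2.6, 4.2]
```

```bash
python3 st.py
```

```text
6.275 [549.24 161.27  45.01] [-3.141e+00 -1.000e-03 -2.880e-01] F [0.56 2.64 4.17] M [ 0.38 -0.2   0.07] w 0.3
```

C gives: it took about 1.3 N over more than 1 mm from first contact near 47, then firmed up. I'll press one more mm, then test A's outer edge for comparison.

```bash
python3 -m pendant '[{"linear":[0,0,-1],"twist":0},{"linear":[0,0,-1],"twist":0}]' | egrep 'pos|force'; python3 -m pendant '[{"linear":[0,0,22],"twist":0},{"linear":[40,-12,24],"twist":0},{"linear":[80,-24,24],"twist":0},{"linear":[108,-31,24],"twist":0},{"linear":[108,-31,24],"twist":0},{"linear":[108,-31,7],"twist":0},{"linear":[108,-31,7],"twist":0},{"linear":[108,-31,7],"twist":0}]'; python3 -m pendant '[{"linear":[0,0,-1],"twist":0},{"linear":[0,0,-1],"twist":0}]' | egrep 'pos|force'; python3 -m pendant '[{"linear":[0,0,-1],"twist":0},{"linear":[0,0,-1],"twist":0}]' | egrep 'pos|force';python3 -m pendant '[{"linear":[0,0,-1],"twist":0},{"linear":[0,0,-1],"twist":0}]' | egrep 'pos|force'
```

```text
tool_pos: [549.3, 161.2, 44.4]
contact_force: [-0.4, 2.3, 8.0]
time: 7.52
tool_pos: [656.2, 130.5, 50.5]
tcp_rot: [3.141, 0.001, -0.288]
contact_force: [-0.2, 0.5, 0.9]
grip_width: 0.4
tool_pos: [657.0, 130.2, 50.1]
contact_force: [-0.2, -0.1, 0.0]
tool_pos: [656.9, 130.1, 48.7]
contact_force: [-0.0, 0.2, -0.3]
tool_pos: [656.9, 130.1, 47.6]
contact_force: [0.5, 0.5, -0.2]
```

```bash
python3 -m pendant '[{"linear":[0,0,-1],"twist":0},{"linear":[0,0,-1],"twist":0}]' | egrep 'pos|force'; python3 -m pendant '[{"linear":[0,0,-1],"twist":0},{"linear":[0,0,-1],"twist":0}]' | egrep 'pos|force'
```

```text
tool_pos: [656.9, 130.1, 46.6]
contact_force: [0.1, 0.0, 0.1]
tool_pos: [656.9, 130.1, 45.6]
contact_force: [0.3, 0.4, -0.0]
```

```bash
python3 -m pendant '[{"linear":[0,0,-1],"twist":0},{"linear":[0,0,-1],"twist":0}]' | egrep 'pos|force'
```

```text
tool_pos: [657.0, 130.1, 45.3]
contact_force: [-1.2, 0.0, 4.1]
```

```bash
python3 -m pendant '[{"linear":[0,0,-1],"twist":0},{"linear":[0,0,-1],"twist":0}]' | egrep 'pos|force'
```

```text
tool_pos: [657.0, 130.1, 45.3]
contact_force: [-2.8, -0.7, 9.2]
```

A is rigid, with hard contact at 45.3 mm. Now B, at its inner edge.

```bash
python3 -m pendant '[{"linear":[0,0,24],"twist":0},{"linear":[-14,-50,26],"twist":0},{"linear":[-28,-90,26],"twist":0},{"linear":[-32,-107,26],"twist":0},{"linear":[-32,-107,26],"twist":0},{"linear":[-32,-107,7],"twist":0},{"linear":[-32,-107,7],"twist":0},{"linear":[-32,-107,5],"twist":0}]'; python3 -m pendant '[{"linear":[0,0,-1],"twist":0},{"linear":[0,0,-1],"twist":0}]' | egrep 'pos|force'; python3 -m pendant '[{"linear":[0,0,-1],"twist":0},{"linear":[0,0,-1],"twist":0}]' | egrep 'pos|force';python3 -m pendant '[{"linear":[0,0,-1],"twist":0},{"linear":[0,0,-1],"twist":0}]' | egrep 'pos|force'
```

```text
time: 10.28
tool_pos: [625.5, 24.1, 49.1]
tcp_rot: [-3.141, -0.001, -0.287]
contact_force: [0.6, 0.4, 0.6]
grip_width: 0.6
tool_pos: [625.1, 23.3, 48.0]
contact_force: [0.1, 0.1, 0.6]
tool_pos: [624.9, 23.0, 46.8]
contact_force: [0.4, -0.5, -0.3]
tool_pos: [625.0, 23.0, 46.0]
contact_force: [0.3, 0.1, 1.4]
```

```bash
python3 -m pendant '[{"linear":[0,0,-1],"twist":0},{"linear":[0,0,-1],"twist":0}]' | egrep 'pos|force'; python3 -m pendant '[{"linear":[0,0,-1],"twist":0},{"linear":[0,0,-1],"twist":0}]' | egrep 'pos|force'
```

```text
tool_pos: [625.0, 23.0, 45.9]
contact_force: [-2.8, -0.0, 8.4]
tool_pos: [625.1, 23.0, 45.8]
contact_force: [-6.0, -0.9, 13.8]
```

B is rigid, with hard contact at 46.0 mm, so C is the loose plate. I'll go over C's middle, passing high above the nut, and take a picture before pressing.

```bash
python3 -m pendant '[{"linear":[0,0,40],"twist":0},{"linear":[-14,20,44],"twist":0},{"linear":[-45,60,44],"twist":0},{"linear":[-70,95,44],"twist":0},{"linear":[-83,113,44],"twist":0},{"linear":[-83,113,44],"twist":0},{"linear":[-83,113,14],"twist":0},{"linear":[-83,113,14],"twist":0}]'; python3 - <<'E'
from plant import bot; import cv2,pickle
d={n:bot.capture(n) for n in("side","top")}; pickle.dump(d,open("cap1.pkl","wb"))
cv2.imwrite("pics/s2.png",cv2.resize(d["side"]["frame"][190:330,190:380],None,fx=4,fy=4))
E
```

```text
time: 12.52
tool_pos: [541.4, 134.9, 56.0]
tcp_rot: [3.14, 0.003, -0.289]
contact_force: [0.4, -0.7, 1.3]
grip_width: 0.4
```

View pics/s2.png

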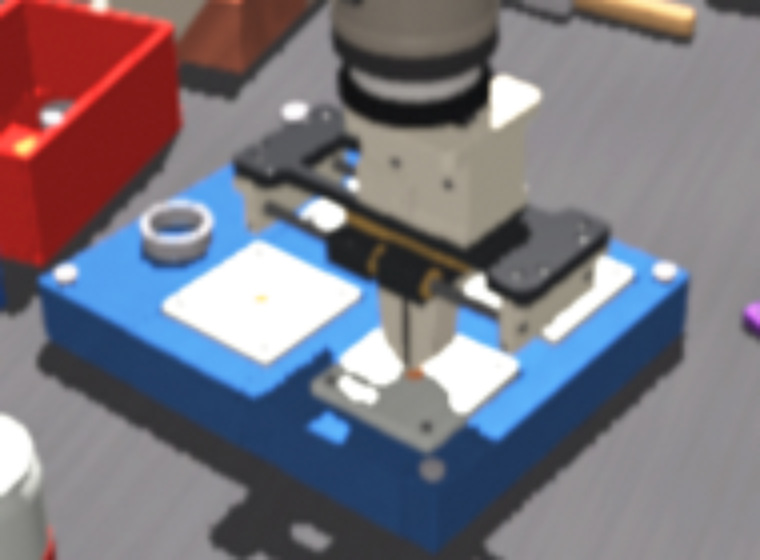

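The dot is at crop pixel (414,375) with the fingertip directly above it. Side and top rays put the middle at about (542,136), and the tool is within 1–2 mm. Now I press in steps.

```bash
python3 -m pendant '[{"linear":[0,1,-8],"twist":0},{"linear":[0,1,-9],"twist":0},{"linear":[0,1,-9],"twist":0},{"linear":[0,1,-9],"twist":0}]'| egrep 'pos|force'; python3 -m pendant '[{"linear":[0,0,-1],"twist":0},{"linear":[0,0,-1],"twist":0}]' | egrep 'pos|force'; python3 -m pendant '[{"linear":[0,0,-1],"twist":0},{"linear":[0,0,-1],"twist":0}]' | egrep 'pos|force';python3 -m pendant '[{"linear":[0,0,-1],"twist":0},{"linear":[0,0,-1],"twist":0}]' | egrep 'pos|force';python3 -m pendant '[{"linear":[0,0,-1],"twist":0},{"linear":[0,0,-1],"twist":0}]' | egrep 'pos|force'
```

```text
tool_pos: [542.1, 137.1, 49.0]
contact_force: [0.2, -0.1, 1.2]
tool_pos: [541.9, 137.1, 47.7]
contact_force: [0.1, 0.4, -0.0]
tool_pos: [542.1, 137.1, 47.1]
contact_force: [-0.7, 0.2, 4.1]
tool_pos: [542.1, 137.1, 46.1]
contact_force: [-1.0, -0.5, 6.0]
tool_pos: [542.1, 137.1, 45.2]
contact_force: [-1.2, 0.1, 6.7]
```

```bash
python3 -m pendant '[{"linear":[0,0,-1],"twist":0},{"linear":[0,0,-1],"twist":0}]'| egrep 'pos|force'; python3 -m pendant '[{"linear":[0,0,-1],"twist":0},{"linear":[0,0,-1],"twist":0}]' | egrep 'pos|force'; python3 -m pendant '[{"linear":[0,0,-1],"twist":0},{"linear":[0,0,-1],"twist":0}]' | egrep 'pos|force';python3 -m pendant '[{"linear":[0,0,-1],"twist":0},{"linear":[0,0,-1],"twist":0}]' | egrep 'pos|force'
```

```text
tool_pos: [542.1, 137.1, 44.3]
contact_force: [-1.5, -0.3, 7.9]
tool_pos: [542.1, 137.1, 43.5]
contact_force: [-3.0, -0.2, 9.4]
tool_pos: [542.2, 137.1, 42.6]
contact_force: [-2.1, 0.3, 9.8]
tool_pos: [542.1, 137.1, 42.1]
contact_force: [-4.0, -0.9, 12.1]
```

```bash
python3 -m pendant '[{"linear":[0,0,-1],"twist":0},{"linear":[0,0,-1],"twist":0}]'| egrep 'pos|force'; python3 -m pendant '[{"linear":[0,0,-1],"twist":0},{"linear":[0,0,-1],"twist":0},{"linear":[0,0,-1],"twist":0},{"linear":[0,0,-1],"twist":0}]' | egrep 'pos|force'; python3 st.py; python3 - <<'E'
from plant import bot; import cv2
d=bot.capture("side")
cv2.imwrite("pics/s3.png",cv2.resize(d["frame"][190:330,190:380],None,fx=4,fy=4))
E
```

```text
tool_pos: [542.2, 137.1, 42.0]
contact_force: [-5.9, -0.0, 20.6]
tool_pos: [542.2, 137.2, 41.9]
contact_force: [-9.3, -2.1, 28.5]
15.875 [542.22 137.15  41.95] [-3.141e+00 -2.000e-03 -2.880e-01] F [-9.27 -2.09 28.51] M [-0.3   1.52  0.03] w 0.8
```

View pics/s3.png

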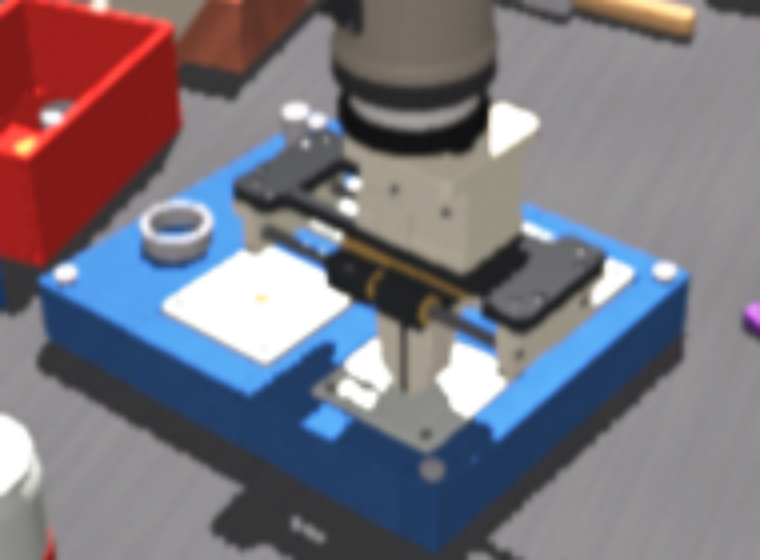

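The fingertips hold C down at its dot. The plate's top is level with the frame at (414,390), the nut, ring and bolt look untouched, and the force stays above the 12 N needed. Handing in.

```bash
python3 -c "
from plant import bot
print(bot.close_job())"; python3 st.py
```

```text
the job is handed in; nothing more can be done
None
the job is handed in; nothing more can be done
```

The loose plate is the one in the frame's -x, +y pocket, with its middle at about (542, 136) mm. I pressed it flat and handed the job in at about 16 s, with the shut fingertips still holding it down.

- **Finding it:** I pressed all four plates about 26 mm from their middles. Three were rigid, with hard contact at 46.5, 45.3 and 46.0 mm. The loose one sank about 2 mm at about 1.3 N.
- **Pressing it flat:** At its middle it touched at 47.1 mm, started to sink at about 5 N and reached 42.1 mm at 12 N, the stated 5 mm of travel. It then went rigid; the last reading was 28.5 N at 41.9 mm.
- **Last checks:** In the side picture the ring and bolt look unmoved and the fingertips are on the plate's middle. The gripper hides the nut there, but I passed above it and touched only plates. The top and side cameras put the plate's middle about 1.5 mm apart, within calibration. No check failed, and handing in gave no verdict.

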